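# Change the cell in the flow-cell reader and store the rest airtight

## Task

Swing the reader's locking lever open and move the used flow cell from the reader's pocket into the round storage tub; only then drop the cell with the round knob into the empty pocket, fully home, and swing the lever shut over it. Put every other loose cell (those with a flat fin) into the tub as well, and last of all press the tub's lid down on its rim until it is seated level all round. Leave the other things on the bench where they are.

Things in the scene. Friction and masses are not known exactly. Their poses are not given: they have to be found in the camera images.
- reader: flow-cell reader, a white box fixed to the bench, 130 x 170 x 45 mm high (x, y, z), origin at the centre of its underside; it stands to the robot's left or right, its front (-x) roughly to the robot; in its top an oblong pocket and a steel locking lever
- pocket (a point): centre of the pocket's floor, 35 mm above the bench, axes as the reader's; the pocket is 36 mm (x) by 58 mm (y) and 10 mm deep, its edges bevelled 2 mm, open at the top; at the reader's (0, -40 mm). The used cell lies in it at the start
- lever (a joint): locking lever, turning about an upright pivot in the reader's top: 0 rad shut (its arm points along the reader's -x, over the +y end of the cell in the pocket), growing to 1.6 rad fully open (arm points along +y, clear of the pocket); stays where it is left
- lever_post (a point): middle of the lever's grip post: black upright round post 12 mm in diameter, 36 mm high, 84 mm from the pivot; this point is 18 mm below the post's top. The flat arm at its foot is 10 mm wide, 8 mm thick, its top 57.5 mm above the bench
- lever_pivot (a point): the lever's pivot, at the reader's (50, -20 mm), 49.5 mm above the bench; axes as the reader's
- tub: white round storage tub fixed to the bench, outer diameter 142 mm, inner 136 mm, rim 95 mm above the bench, floor 5 mm thick; origin at the centre of its underside. Four small sprung rubber pads just below the rim grip the lid's plug and stick in to 62 mm from the axis
- lid: grey lid: disc 148 mm across, 5 mm thick; tapered plug below (14 mm deep, 117 mm across at the bottom, 129 at the top); round knob above (28 mm across, 26 mm high, top 45 mm above the origin). Origin: centre of the plug's bottom, z up. Laid on the tub it stops 5 to 7 mm too high on the pads; a level push of 5 to 15 N seats it: disc on the rim, origin 81 mm above the tub's
- cell_next: specimen cell: black base 30 x 52 x 12 mm (x, y, z), on its centre a metal round grip knob 24 mm in diameter, 18 mm tall, its top 30 mm above the underside; origin at the centre of the underside, z up, y along its length; the two ends are alike. The next cell to be read; starts on the bench among the spare cells
- cell_old: specimen cell: black base 30 x 52 x 12 mm (x, y, z), on its centre a metal flat grip fin 10 mm thick (x) and 24 mm long (y), 18 mm tall, its top 30 mm above the underside; origin at the centre of the underside, z up, y along its length; the two ends are alike. The used cell, in the reader's pocket at the start
- cell_spare1: specimen cell: black base 30 x 52 x 12 mm (x, y, z), on its centre a metal flat grip fin 10 mm thick (x) and 24 mm long (y), 18 mm tall, its top 30 mm above the underside; origin at the centre of the underside, z up, y along its length; the two ends are alike. A spare cell on the bench; may be absent
- cell_spare2: specimen cell: black base 30 x 52 x 12 mm (x, y, z), on its centre a metal flat grip fin 10 mm thick (x) and 24 mm long (y), 18 mm tall, its top 30 mm above the underside; origin at the centre of the underside, z up, y along its length; the two ends are alike. A spare cell on the bench; may be absent
- cell_spare3: specimen cell: black base 30 x 52 x 12 mm (x, y, z), on its centre a metal flat grip fin 10 mm thick (x) and 24 mm long (y), 18 mm tall, its top 30 mm above the underside; origin at the centre of the underside, z up, y along its length; the two ends are alike. A spare cell on the bench; may be absent
- cell_spare4: specimen cell: black base 30 x 52 x 12 mm (x, y, z), on its centre a metal flat grip fin 10 mm thick (x) and 24 mm long (y), 18 mm tall, its top 30 mm above the underside; origin at the centre of the underside, z up, y along its length; the two ends are alike. A spare cell on the bench; may be absent
- oil_bottle: small amber dropper bottle, 28 mm diameter, 62 mm high, upright, origin at the centre of its underside; not part of the job, leave it alone
- petri_dish: flat clear round dish, 58 mm diameter, 14 mm high, origin at the centre of its underside; not part of the job, leave it alone
- chrome_pot: bright metal pot, 52 mm diameter, 40 mm high with its knob, origin at the centre of its underside; not part of the job, leave it alone
- slide_box: blue and white slide box, 92 x 92 x 34 mm, origin at the centre of its underside; not part of the job, leave it alone
- counter: grey counting unit, 60 x 100 x 35 mm, origin at the centre of its underside; not part of the job, leave it alone
Not all that is in view belongs to the job. What is shaped like the cell_spare2 but green or turquoise is not meant.

How it is judged:
On the way, in this order (a step that is already met when the one before it is completed fails the run):
1. the lever has been swung open, clear of the pocket (value of joint lever above 1.1 rad), for 0.1 s.
2. the used cell is in the tub (horizontal distance between cell_old and tub below 0.068 m and z of cell_old in the frame of tub between 0 and 0.08 m), for 0.2 s.
3. the cell with the round knob is home in the pocket and the lever is shut over it (horizontal distance between cell_next and pocket below 0.006 m and z of cell_next in the frame of pocket below 0.003 m and angle between cell_next's own z axis and vertical below 0.06 rad and angle between the y axis of cell_next and the y axis of reader, either way round below 0.25 rad and value of joint lever below 0.12 rad), for 0.2 s.
4. the lid is seated level on the tub's rim (horizontal distance between lid and tub below 0.005 m and z of lid in the frame of tub between 0.078 and 0.0835 m and angle between lid's own z axis and vertical below 0.025 rad), for 0.2 s.
At the end, for the whole second after the job is handed in: Knobbed cell home in the pocket (6 mm aside, 3 mm high, upright, lengthwise), lever within 0.12 rad of shut, used and spare cells inside the tub, lid centred to 5 mm, down to 2.5 mm of its seat, level to 0.025 rad, at rest (all of step 2 and all of step 3 and all of step 4 and linear speed of lid below 0.01 m/s and horizontal distance between each of cell_spare1, cell_spare2, cell_spare3, cell_spare4 and tub below 0.068 m and z of cell_spare1 in the frame of tub between 0 and 0.08 m and z of cell_spare2 in the frame of tub between 0 and 0.08 m and z of cell_spare3 in the frame of tub between 0 and 0.08 m and z of cell_spare4 in the frame of tub between 0 and 0.08 m); the robot touches nothing.
It fails at once if another thing on the bench is moved more than 3 cm or tipped over (distance of any of oil_bottle, petri_dish, chrome_pot, slide_box, counter from where it was at the start of the episode above 0.03 m or angle between any of oil_bottle, petri_dish, chrome_pot, slide_box, counter's own z axis and vertical above 0.5 rad).
Of cell_spare1, cell_spare2, cell_spare3, cell_spare4 only 2 to 4 are there at a start; the rules pass over those that are not, and their reading is None.
At some moment in a run one of cell_spare1, cell_spare2, cell_spare3, cell_spare4, lid may be knocked a few centimetres aside while the robot is not near it.
Once in a run the grip may slacken for a moment while it holds something.
It also fails if it takes over 210 s, if anything falls off the work surface, if the arm or the gripper's body presses on something with over 40 N, if the wrist force passes 120 N, or if a joint passes its speed limit or range.

## Robot

A 6-joint arm with a two-finger parallel gripper is mounted at the origin on the work surface. World frame = base frame: x ahead of the robot, y to its left, z up, the work surface at z = 0. Lengths are in m, angles in rad, forces in N, time in s.
With the tool pointing down it reaches from about 0.3 to 0.775 m from the base axis. Payload 14.6 kg.
Tool frame: the origin (TCP) lies midway between the tips of the shut fingers; the grasp point (between the pads) lies 19 mm behind it (ctrl.pinch_z is the z of the grasp point in the tool frame, in m); z points along the fingers, y is the line along which they close (so a half turn about z gives the same grasp; the last joint's range is limited). The gripper opens to 94 mm and grips with 3 to 60 N. Pads are 16 mm wide; open, the fingers measure 119 mm over their backs; the gripper's body (75 mm by 177 mm) begins 78 mm behind the grasp point.
Start: joints at [1.08, 0.3, 1.521, -0, 1.321, -0.067], TCP at [0.226, 0.501, 0.205] pointing down, gripper open.
Joint ranges: [-3.03, 3.03], [-0.79, 2.21], [0.23, 2.52], [-1.04, 4.18], [0, 3.07], [-2.55, 2.55]. Speed limits (rad/s): [2.22, 2.22, 2.57, 3.14, 3.14, 3.14].

## Interface

Orientations are given as [roll, pitch, yaw] about the fixed x, y, z axes, in that order (R = Rz(yaw) Ry(pitch) Rx(roll)).
In Python, from station import ctrl, camera, ticket gives the robot as it stands. The module is installed in compiled form; this text tells all that it offers.
- The arm moves only by the shell command python3 -m inch 'ROWS' [FORCE]. ROWS is text: rows parted by semicolons, each of 7 numbers parted by spaces: the opening, from -1 (shut) to 1 (fully open), then the shift along the tool's x, y, z in units of 0.03 m (1.0 is 0.03 m), then the turn, a rotation vector about the tool's x, y, z in units of 10 degrees (1.0 is 10 degrees). In form: grip dx dy dz rx ry rz; .... A call has 1 to 10 rows; each row shifts and turns the commanded pose from where the row before left it, along the tool's axes as they then stand; what a row does not reach is not made up. A row lasts 1/8 s, in which the tool goes at most 62.5 mm and 10.7 degrees, less where a joint would pass 70% of its speed; a pose out of reach is approached as far as the arm can. A call with a number of a shift or a turn outside -1 to 1 is refused whole. A call with a gripper value outside its range is refused whole. The fingers move at their own pace and stop on an object; FORCE is the grip in N (left out, the last holds). Time passes only in rows, so rows that do not move let the fingers close. It gives the time, the measured TCP pose, the force, the opening and the grip force at its end, in the units of the state.
- ctrl.get_obs(): the state, without advancing time (a new reading comes with each control period).
- camera(name): name is "side" or "top"; returns a dict with "img" (384x512x3 uint8, blue, green, red), "range_z" (384x512 float32, m along the optical axis (not along the pixel's ray), 0 where there is no reading), "intrinsics" (3x3 intrinsics, pixels), "k1" (the pictures are not rectified: a ray, as slopes to the right and down, at radius r is drawn at 1 + k1 r^2 times it, then the intrinsics apply), "view" (4x4, takes a point from world to camera coordinates). Camera axes: x right, y down, z forward; pixel columns grow to the right and rows downward; lengths in m; the calibration is good to about 2 mm. A picture is of the moment at which its call begins.
- ticket.hand_in(): hands the job in; it is judged then, once.
The state is a dict: "time_s": time; "qpos": joint angles; "joint_vel": joint speeds; "tau": joint torques, N m; "ee_pos": TCP position; "eef_rot": TCP orientation; "force": force on the tool from outside, world axes, zero at the start; "moment": the same for the moment, N m; "grip_width": finger opening in m; "grip_force": force on a finger pad.
Only numpy, scipy, OpenCV 4.12 (cv2) and the standard library are available. Lean on these libraries where they do the work, as an engineer would, in place of code of your own. Each camera call takes 0.05 s, during which the arm holds its last target. There are 200 camera calls.

## Working session

There is one attempt and no reset: what is moved stays moved. The work goes in short steps, Python scripts to look and compute and a shell command to move; the robot and the scene stay as the last step left them, time stands still between calls to the robot, and variables do not carry over. Pictures are saved under pics/ and viewed, at most 14 in all, crops included, and the job is handed in when it is done.

```bash
mkdir -p pics
cat > h.py <<'E'
import numpy as np, cv2
from station import ctrl, camera, ticket
from scipy.spatial.transform import Rotation as R
def shot(name, fn=None):
    c=camera(name)
    if fn: cv2.imwrite('pics/'+fn,c['img'])
    return c
def cloud(c):
    K=c['intrinsics'];k=c['k1'];h,w=c['range_z'].shape
    u,v=np.meshgrid(np.arange(w),np.arange(h))
    D=np.array([k,0,0,0.])
    p=cv2.undistortPoints(np.stack([u,v],-1).reshape(-1,1,2).astype(np.float64),K,D).reshape(h,w,2)
    z=c['range_z']; P=np.stack([p[...,0]*z,p[...,1]*z,z,np.ones_like(z)],-1)
    W=P@np.linalg.inv(c['view']).T
    W=W[...,:3]; W[z<=0]=np.nan
    return W
def pix(c,p):
    q=c['view']@np.append(p,1); a=q[:2]/q[2]; a=a*(1+c['k1']*(a@a)); return (c['intrinsics']@np.append(a,1))[:2]
E
python3 - <<'E'
from h import *
for n in('top','side'):
    c=shot(n,n+'0.png'); np.savez(n+'0.npz',**c); W=cloud(c)
    print(n,c['k1'],np.linalg.inv(c['view'])[:3,3].round(3), c['intrinsics'][0])
    cv2.imwrite('pics/%s0b.png'%n,cv2.resize(c['img'],(800,600)))
print(ctrl.get_obs())
E
```

```text
top -0.10079610402822177 [ 0.298 -0.004  1.173] [408.0076279    0.         255.09037395]
side 0.018688205819678002 [ 0.313 -0.802  0.847] [352.87377494   0.         252.96241517]
{'time_s': 0.1, 'qpos': array([ 1.08038002e+00,  3.00427016e-01,  1.52151534e+00,  3.32524416e-05,
        1.32070372e+00, -6.66079520e-02]), 'joint_vel': array([-0.00016677, -0.00191491, -0.00187409, -0.00109516, -0.0017458 ,
        0.00052092]), 'tau': array([ 1.09648445e-03, -5.32631385e+01, -3.53290021e+01,  7.09003396e-02,
        2.34001590e-02, -8.54559431e-06]), 'ee_pos': array([0.22606682, 0.50113381, 0.20493832]), 'eef_rot': array([-3.14054371e+00, -1.02252060e-04,  2.71777600e+00]), 'force': array([-0.29571647, -0.73388301, -0.01249895]), 'moment': array([0.02655566, 0.00368705, 0.03983494]), 'grip_force': 0.0, 'grip_width': 0.09409249317176488}
```

View pics/top0b.png

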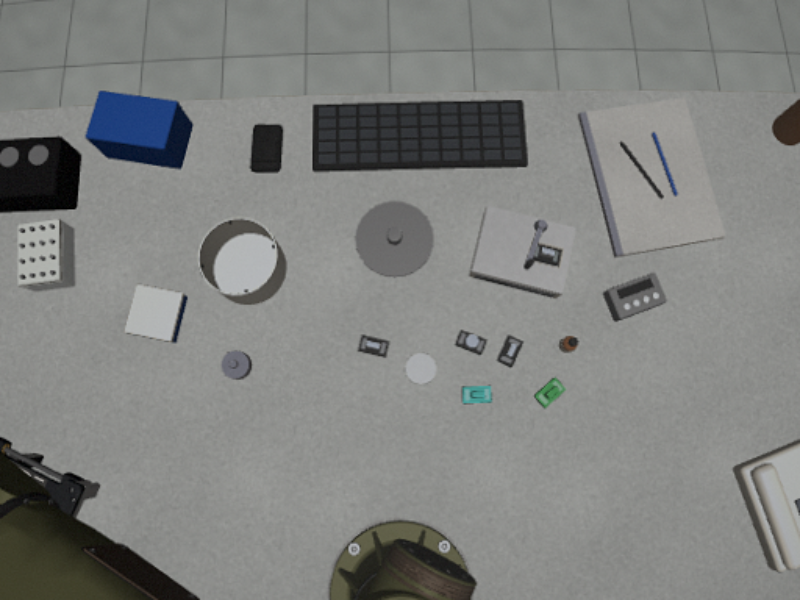

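View pics/side0b.png

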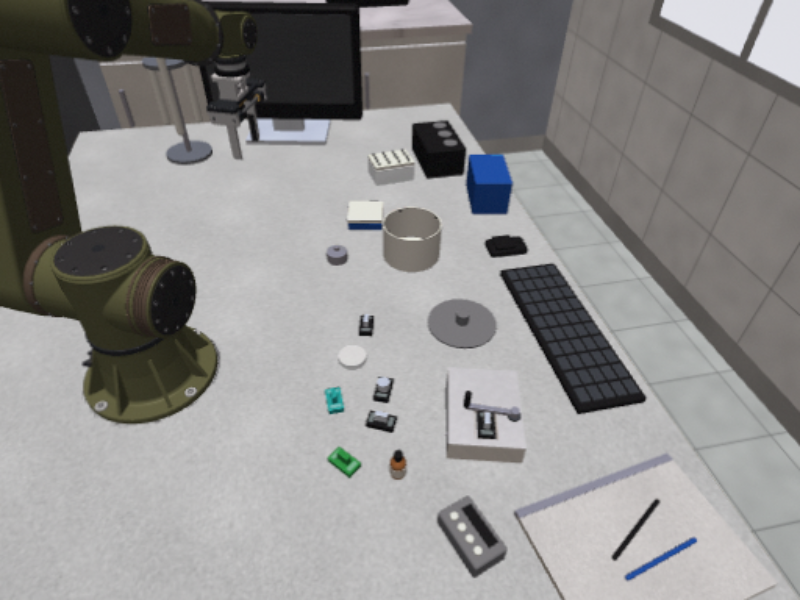

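Candidates (top, 800x600 px): fin cells at (373,346) and (511,350); the knob cell at (471,342); the used cell in the reader at (548,255). The decoys are teal (477,394) and green (549,392). Lever pivot is at (541,226) and the black post at about (530,262). Lid is at (395,238), tub at (239,257).

```bash
cat >> h.py <<'E'
def topix(c,uv,z):
    """pixel -> world at height z"""
    p=cv2.undistortPoints(np.float64([[uv]]),c['intrinsics'],np.array([c['k1'],0,0,0.]))[0,0]
    T=np.linalg.inv(c['view']); d=T[:3,:3]@np.append(p,1); o=T[:3,3]
    return o+d*(z-o[2])/d[2]
def rect(W,m):
    r=cv2.minAreaRect((W[m][:,:2]*1000).astype(np.float32)); return [np.round(x,1) for x in r]
E
python3 - <<'E'
from h import *
c=dict(np.load('top0.npz'));W=cloud(c);g=c['img'].astype(int);Z=W[...,2]
def box(u0,v0,u1,v1):
    m=np.zeros(Z.shape,bool);m[int(v0*.64):int(v1*.64),int(u0*.64):int(u1*.64)]=1;return m
print('bench',np.nanmedian(Z[box(300,400,380,450)]),np.nanstd(Z[box(300,400,380,450)]))
for n,b in dict(s1=(350,328,397,364),next=(450,324,491,360),s2=(494,330,527,372),teal=(455,378,500,410)).items():
    m=box(*b)
    print(n,'base',rect(W,m&(Z>.007)&(Z<.016)),'all',rect(W,m&(Z>.006)),'top',rect(W,m&(Z>.022)),W[m&(Z>.022)].mean(0).round(4),W[m&(Z>.006)].mean(0).round(4))
m=box(455,195,590,305); t=m&(Z>.040)&(Z<.05)
print('reader',rect(W,t),np.nanmedian(Z[t]))
t=m&(Z>.052);print('lever+',rect(W,t),[ (W[t&(Z>h)].mean(0).round(4), (t&(Z>h)).sum()) for h in (.052,.06,.07,.08)])
m=box(340,190,450,285)
t=m&(Z>.012)&(Z<.025);print('lid',cv2.minEnclosingCircle((W[t][:,:2]*1000).astype(np.float32)),np.nanmedian(Z[t]));t=m&(Z>.035);print(W[t].mean(0),np.nanmax(Z[m]))
m=box(185,205,295,310);t=m&(Z>.088)&(Z<.1);print('tub',cv2.minEnclosingCircle((W[t][:,:2]*1000).astype(np.float32)),np.nanmedian(Z[t]))
for n,b in dict(pot=(215,345,255,385),dish=(400,350,440,388),box=(120,280,190,345),bottle=(555,330,582,356)).items():
    m=box(*b)&(Z>.008);print(n,W[m].mean(0).round(3),rect(W,m))
i=c['img'];cv2.imwrite('pics/crop.png',np.hstack([cv2.resize(i[205:265,285:345],(400,400),interpolation=2),cv2.resize(i[125:195,300:370],(400,400),interpolation=2)]))
E
```

```text
bench 0.001063455330663765 0.0022414376402744634
s1 base [array([429.5,  38.4]), array([51.3, 42.9]), np.float64(75.6)] all [array([439.1,  31.9]), array([48.2, 65.9]), np.float64(10.1)] top [array([435.7,  36.8]), array([23.5, 10.1]), np.float64(76.5)] [0.4356 0.0374 0.0306] [0.4353 0.037  0.0161]
next base [array([ 442.2, -132.3]), array([69. , 31.9]), np.float64(61.0)] all [array([ 442.8, -139.3]), array([79.8, 40.1]), np.float64(66.6)] top [array([ 437.8, -141.4]), array([18. , 21.9]), np.float64(42.6)] [ 0.4374 -0.1407  0.0309] [ 0.4373 -0.1398  0.0179]
s2 base [array([ 425.5, -212.2]), array([45.9, 65.8]), np.float64(66.9)] all [array([ 424.8, -211.9]), array([45.9, 67.4]), np.float64(66.9)] top [array([ 419. , -211.1]), array([ 9.8, 23.2]), np.float64(63.2)] [ 0.4183 -0.2106  0.0303] [ 0.4183 -0.2108  0.0158]
teal base [array([ 340.6, -139.7]), array([62.8, 30.9]), np.float64(88.2)] all [array([ 345.5, -146.1]), array([69. , 46.6]), np.float64(79.4)] top [array([ 342.3, -145.4]), array([22.6,  8.5]), np.float64(87.9)] [ 0.3418 -0.1462  0.0314] [ 0.3417 -0.1456  0.0156]
reader 
[... 256 characters left out ...]
t64(99)), (array([ 0.5679, -0.2436,  0.0856]), np.int64(26)), (array([ 0.5677, -0.2427,  0.0895]), np.int64(19))]
lid ((637.0266723632812, -6.701844692230225), 74.37743377685547) 0.020127955659466457
[ 0.63500234 -0.00629013  0.04525491] 0.055235003693872686
tub ((589.5496215820312, 270.8733825683594), 71.15880584716797) 0.09453405179339691
pot [0.405 0.286 0.028] [array([410.2, 291.6]), array([61.3, 49.8]), np.float64(33.5)]
dish [ 0.391 -0.048  0.015] [array([391.2, -48.7]), array([54.1, 54.3]), np.float64(88.5)]
box [0.503 0.438 0.034] [array([504. , 441.2]), array([96., 94.]), np.float64(77.6)]
bottle [ 0.425 -0.313  0.042] [array([ 425.4, -314.6]), array([28. , 21.7]), np.float64(24.8)]
```

View pics/crop.png

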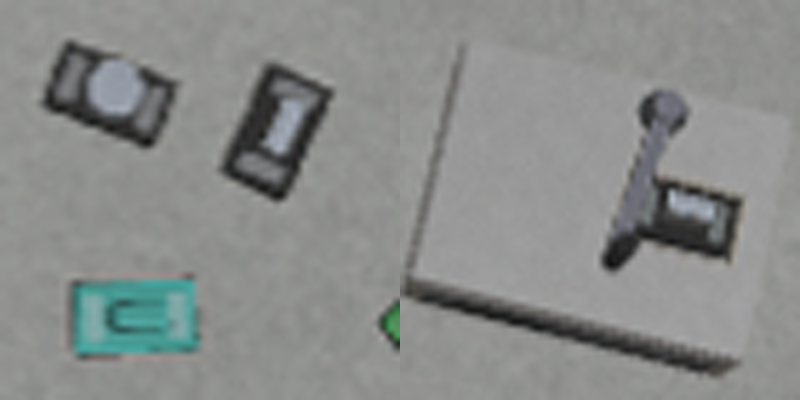

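```bash
cat >> h.py <<'E'
from scipy.optimize import minimize
def fitrect(P,N,a,b,x0):
    """P inside points, N outside points (xy); best rect a x b (x,y)"""
    def cost(q):
        def d(X):
            t=q[2];L=(X-q[:2])@np.array([[np.cos(t),-np.sin(t)],[np.sin(t),np.cos(t)]])
            return np.maximum(abs(L[:,0])-a/2,abs(L[:,1])-b/2)
        s=.002; f=lambda v:1/(1+np.exp(-np.clip(v/s,-30,30)))
        return f(d(P)).sum()+f(-d(N)).sum()
    best=min((minimize(cost,[x0[0],x0[1],t],method='Nelder-Mead',options=dict(xatol=1e-5,fatol=1e-4,initial_simplex=np.array([[x0[0],x0[1],t],[x0[0]+.006,x0[1],t],[x0[0],x0[1]+.006,t],[x0[0],x0[1],t+.1]]))) for t in np.arange(x0[2]-1.2,x0[2]+1.3,.3)),key=lambda r:r.fun)
    return best.x.round(4),round(best.fun/len(P),3)
E
python3 - <<'E'
from h import *
c=dict(np.load('top0.npz'));W=cloud(c);Z=W[...,2];g=c['img'].max(2)
def near(x,y,r): return (np.hypot(W[...,0]-x,W[...,1]-y)<r)&np.isfinite(Z)
m=near(.6,-.245,.15);P=m&(Z>.038);N=m&(Z<=.038);
print('reader',fitrect(W[P][:,:2],W[N][:,:2],.13,.17,(.6,-.245,-.25)))
for n,x,y,t in(('s1',.4354,.037,-.2),('next',.4374,-.1405,-.4),('s2',.4183,-.2107,1.1)):
    m=near(x,y,.045);P=m&(Z>.0065);N=m&(Z<=.0065)
    r=fitrect(W[P][:,:2],W[N][:,:2],.030,.052,(x,y,t))
    # image based: dark pixels projected at z=.012
    Q=cv2.fitEllipse  # unused
    print(n,r)
m=near(.585,-.285,.03)&(Z>.058);print('oldfin',W[m].mean(0).round(4),rect(W,m))
r=np.linalg.inv(c['view'])
from scipy.optimize import least_squares
for n,x,y,zl,zh,R0 in (('tub',.5895,.2709,.09,.1,.0695),):
    m=near(x,y,.09)&(Z>zl)&(Z<zh);Q=W[m][:,:2]
    s=least_squares(lambda q:np.hypot(*(Q-q[:2]).T)-R0,[x,y],loss='soft_l1',f_scale=.002);print(n,s.x.round(4),np.hypot(*(Q-s.x).T).mean())
m=near(.636,-.0065,.09);
for zr in((.011,.03),(.035,.06)):
    t=m&(Z>zr[0])&(Z<zr[1]);print('lid',W[t].mean(0).round(4),rect(W,t))
E
```

```text
reader (array([ 0.6043, -0.2454, -0.2743]), np.float64(0.09))
s1 (array([ 0.436 ,  0.0372, -0.2528]), np.float64(0.288))
next (array([ 0.4379, -0.1414, -0.4335]), np.float64(0.307))
s2 (array([ 0.4196, -0.2121,  1.0902]), np.float64(0.303))
oldfin [ 0.5924 -0.2792  0.0652] [array([ 594.2, -275.2]), array([36.2, 11.9]), np.float64(77.1)]
tub [0.5892 0.2703] 0.06819576875535893
lid [ 0.6353 -0.0065  0.0201] [array([636.8,  -6.7]), array([144.3, 147.5]), np.float64(88.3)]
lid [ 0.635  -0.0063  0.0453] [array([635.8,  -6.7]), array([25.3, 25.8]), np.float64(44.6)]
```

```bash
cat >> h.py <<'E'
def go(x,y,z,yaw,yawfrom=None,pos=None):
    """print tool-axis moves (units) from the present pose: turn first, then shift"""
    o=ctrl.get_obs();M=R.from_euler('xyz',o['eef_rot']);T=R.from_euler('xyz',[np.pi,0,yaw])
    M0=M if yawfrom is None else R.from_euler('xyz',[np.pi,0,yawfrom])
    rv=(M0.inv()*T).as_rotvec()*18/np.pi
    p=o['ee_pos'] if pos is None else np.array(pos)
    d=T.inv().apply(np.array([x,y,z])-p)/.03
    print('t%.1f'%o['time_s'],'turn',rv.round(2),'shift',d.round(2),'| now',p.round(4),'F',o['force'].round(1),'w',round(o['grip_width'],4),'q',o['qpos'].round(2),'q6new~%.2f'%((np.arctan2(y,x)+np.pi/2-yaw+np.pi)%(2*np.pi)-np.pi))
    return np.array([x,y,z])
E
python3 - <<'E'
from h import *
c=dict(np.load('top0.npz'));W=cloud(c);Z=W[...,2]
print('post',topix(c,(338.2,168.8),.09),'pivot',topix(c,(345.9,143.9),.066))
m=(np.hypot(W[...,0]-.57,W[...,1]+.245)<.03)&(Z>.07)
print(W[m].round(3)[np.argsort(Z[m])])
yaw=np.pi/2-.4
p=go(.566,-.248,.205,yaw)
E
```

```text
post [ 0.56209822 -0.24047346  0.09      ] pivot [ 0.64027593 -0.27280847  0.066     ]
[[ 0.563 -0.246  0.072]
 [ 0.566 -0.238  0.073]
 [ 0.563 -0.241  0.073]
 [ 0.562 -0.243  0.076]
 [ 0.564 -0.239  0.079]
 [ 0.567 -0.237  0.079]
 [ 0.563 -0.241  0.084]
 [ 0.562 -0.244  0.086]
 [ 0.565 -0.238  0.086]
 [ 0.571 -0.238  0.087]
 [ 0.565 -0.244  0.087]
 [ 0.565 -0.24   0.088]
 [ 0.57  -0.241  0.088]
 [ 0.573 -0.244  0.089]
 [ 0.57  -0.249  0.089]
 [ 0.57  -0.243  0.089]
 [ 0.573 -0.241  0.089]
 [ 0.567 -0.249  0.09 ]
 [ 0.564 -0.245  0.091]
 [ 0.567 -0.24   0.091]
 [ 0.567 -0.237  0.091]
 [ 0.569 -0.245  0.092]
 [ 0.566 -0.245  0.094]
 [ 0.566 -0.242  0.095]
 [ 0.571 -0.245  0.095]]
t0.1 turn [-0.01  0.    8.86] shift [-18.59  20.16  -0.  ] | now [0.2261 0.5011 0.2049] F [-0.3 -0.7 -0. ] w 0.0941 q [ 1.08  0.3   1.52  0.    1.32 -0.07] q6new~-0.01
```

```bash
python3 - <<'E'
from h import *
go(.567,-.243,.12,2.08)
E
python3 -m inch '1 0 0 0 0 0 1;1 0 0 0 0 0 1;1 0 0 0 0 0 1;1 0 0 0 0 0 0.66;1 0 0 0 0 0 0'
python3 - <<'E'
from h import *
go(.567,-.243,.12,2.08)
E
```

```text
t0.1 turn [-0.01  0.    3.65] shift [-27.2   -2.17   2.83] | now [0.2261 0.5011 0.2049] F [-0.3 -0.7 -0. ] w 0.0941 q [ 1.08  0.3   1.52  0.    1.32 -0.07] q6new~-0.91
time_s: 0.72
ee_pos: [0.2261, 0.5012, 0.2052]
eef_rot: [-3.141, 0.0, 2.08]
force: [-0.2, -0.3, 0.8]
grip_width: 0.0942
grip_force: 0.0
t0.7 turn [-0.  0. -0.] shift [-27.2   -2.17   2.84] | now [0.2261 0.5012 0.2052] F [-0.2 -0.3  0.8] w 0.0942 q [1.08 0.3  1.52 0.   1.32 0.57] q6new~-0.91
```

```bash
python3 -m inch '0 -1 -0.08 0;' 2>&1 | head -3
python3 -m inch '0 -1 -0.08 0 0 0 0;0 -1 -0.08 0 0 0 0;0 -1 -0.08 0 0 0 0;0 -1 -0.08 0 0 0 0;0 -1 -0.08 0 0 0 0;0 -1 -0.08 0 0 0 0;0 -1 -0.08 0 0 0 0;0 -1 -0.08 0 0 0 0;0 -1 -0.08 0 0 0 0;0 -1 -0.08 0 0 0 0' >/dev/null
python3 -m inch '0 -1 -0.08 0 0 0 0;0 -1 -0.08 0 0 0 0;0 -1 -0.08 0 0 0 0;0 -1 -0.08 0 0 0 0;0 -1 -0.08 0 0 0 0;0 -1 -0.08 0 0 0 0;0 -1 -0.08 0 0 0 0;0 -1 -0.08 0 0 0 0;0 -1 -0.08 0 0 0 0;0 -1 -0.08 0 0 0 0' >/dev/null
python3 -m inch '0 -1 -0.08 0.4 0 0 0;0 -1 -0.08 0.4 0 0 0;0 -1 -0.08 0.4 0 0 0;0 -1 -0.08 0.4 0 0 0;0 -1 -0.08 0.4 0 0 0;0 -1 -0.08 0.4 0 0 0;0 -1 -0.08 0.4 0 0 0;0 0 0 0 0 0 0;0 0 0 0 0 0 0' >/dev/null
python3 - <<'E'
from h import *
go(.567,-.2425,.066,2.08)
E
```

```text
invalid input at $[0]: expected 7 numbers
t4.3 turn [-0. -0.  0.] shift [-0.21  0.02  1.85] | now [ 0.5635 -0.2373  0.1216] F [1.  0.8 0.6] w 0.0469 q [-0.46  0.51  1.43  0.    1.2  -0.97] q6new~-0.91
```

```bash
python3 -m inch '0 -0.21 0 0 0 0 0;0 0 0.02 0.9 0 0 0;0 0 0 0.95 0 0 0;0 0 0 0 0 0 0;-1 0 0 0 0 0 0;-1 0 0 0 0 0 0;-1 0 0 0 0 0 0;-1 0 0 0 0 0 0' 10
python3 - <<'E'
from h import *
c=shot('top','t1.png');W=cloud(c);Z=W[...,2]
cv2.imwrite('pics/t1c.png',cv2.resize(c['img'][115:215,285:385],(500,500),interpolation=2))
E
```

```text
time_s: 5.35
ee_pos: [0.5674, -0.2431, 0.0663]
eef_rot: [3.141, 0.0, 2.079]
force: [-0.1, -0.7, 1.2]
grip_width: 0.012
grip_force: 10.0
```

View pics/t1c.png

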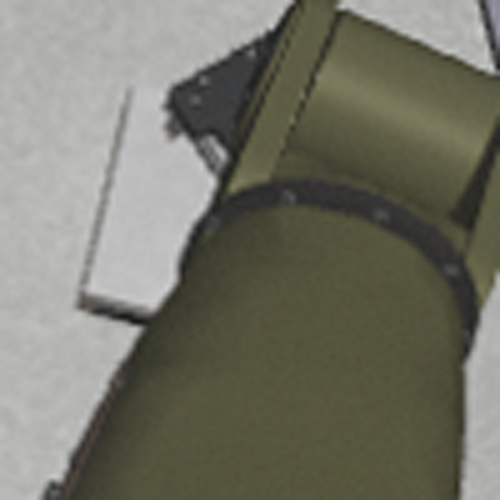

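Run:
```python
from h import *
p=np.array([.6443,-.2769]);T=R.from_euler('xyz',[np.pi,0,2.079])
a=np.deg2rad(156.3-np.arange(0,10)*8);q=p+.084*np.c_[np.cos(a),np.sin(a)]
print((T.inv().apply(np.c_[np.diff(q,axis=0),np.zeros(9)])/.03).round(2),q[-1])
```

```text
[[ 0.21  0.33  0.  ]
 [ 0.17  0.35  0.  ]
 [ 0.12  0.37  0.  ]
 [ 0.06  0.39  0.  ]
 [ 0.01  0.39  0.  ]
 [-0.05  0.39  0.  ]
 [-0.1   0.38  0.  ]
 [-0.15  0.36  0.  ]
 [-0.2   0.34  0.  ]] [ 0.65264286 -0.19331533]
```

```bash
python3 -m inch '-1 0.21 0.33 0 0 0 0;-1 0.17 0.35 0 0 0 0;-1 0.12 0.37 0 0 0 0;-1 0 0 0 0 0 0'; python3 -m inch '-1 0.06 0.39 0 0 0 0;-1 0.01 0.39 0 0 0 0;-1 -0.05 0.39 0 0 0 0;-1 0 0 0 0 0 0'
```

```text
time_s: 5.9
ee_pos: [0.5882, -0.2135, 0.0659]
eef_rot: [3.141, -0.0, 2.08]
force: [-1.9, 2.6, 3.6]
grip_width: 0.0115
grip_force: 10.0
time_s: 6.4
ee_pos: [0.6187, -0.1966, 0.0658]
eef_rot: [3.141, 0.0, 2.08]
force: [0.7, 0.8, 2.1]
grip_width: 0.0118
grip_force: 10.0
```

```bash
python3 -m inch '-1 -0.1 0.38 0 0 0 0;-1 -0.15 0.36 0 0 0 0;-1 -0.2 0.34 0 0 0 0;-1 0 0 0 0 0 0;-0.4 0 0 0 0 0 0;-0.4 0 0 0 0 0 0;-0.4 0 0 0 0 0 0;-0.4 0 0 -1 0 0 0;-0.4 0 0 -1 0 0 0;-0.4 0 0 -1 0 0 0'; python3 -m inch '0 1 0 0 0 0 -1;0 1 0 0 0 0 -1;0 1 0 0 0 0 -1;0 1 0 0 0 0 -1;0 1 0 0 0 0 -0.5;0 1 0 0 0 0 0;0 1 0 0 0 0 0;0 0 0 0 0 0 0'
python3 - <<'E'
from h import *
c=shot('top','t2.png');np.savez('t2.npz',**c);c2=shot('side','s2.png')
a=cv2.resize(c['img'][100:220,260:400],(560,480));b=cv2.resize(c2['img'][200:340,200:400],(0,0),fx=1.2,fy=1.2)
cv2.imwrite('pics/t2c.png',np.hstack([a,cv2.copyMakeBorder(b,0,480-b.shape[0],0,0,0)]))
E
```

```text
time_s: 7.65
ee_pos: [0.6526, -0.193, 0.157]
eef_rot: [3.142, 0.0, 2.079]
force: [-0.4, -0.0, 0.6]
grip_width: 0.0282
grip_force: 0.0
time_s: 8.65
ee_pos: [0.4841, -0.0811, 0.1565]
eef_rot: [-3.142, 0.001, 2.865]
force: [0.4, -0.1, -0.4]
grip_width: 0.047
grip_force: 0.0
```

View pics/t2c.png

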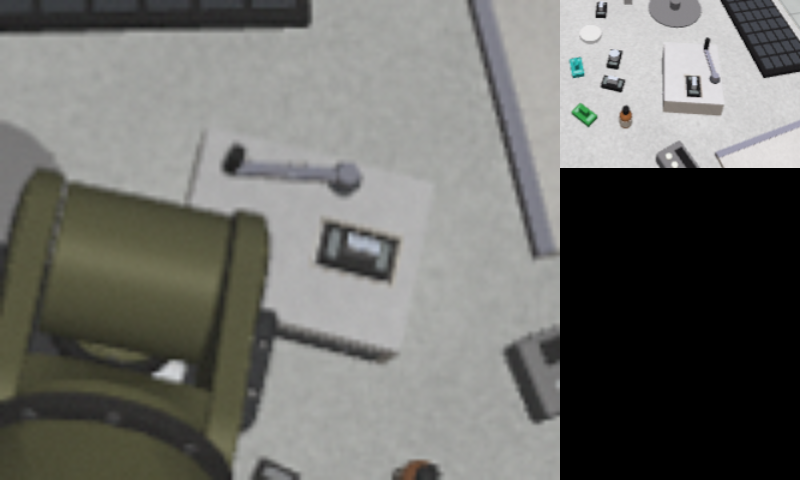

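The lever is open, with its post at crop (234,160). The used cell is in the pocket at crop (358,250). Next I measure its fin.

Run:
```python
from h import *
c=dict(np.load('t2.npz'));W=cloud(c);Z=W[...,2]
m=(np.hypot(W[...,0]-.5935,W[...,1]+.284)<.03)
t=m&(Z>.058);print('fin',W[t].mean(0).round(4),rect(W,t),t.sum())
t=m&(Z>.04);print(W[t].mean(0).round(4))
# bright fin / dark base pixel blob
for n,zz,px in(('base c',.047,(260+358/4,100+250/4)),('fin c',.065,(260+367/4,100+243/4)),('pivot',.062,(260+344/4,100+178/4)),('post',.0935,(260+236/4,100+158/4))):
    print(n,topix(c,px,zz).round(4))
go(.593,-.2835,.15,1.297)
```

```text
fin [ 0.5918 -0.2813  0.0652] [array([ 591.9, -281.3]), array([22.9, 11.3]), np.float64(74.4)] 38
[ 0.5934 -0.2832  0.0495]
base c [ 0.5904 -0.2838  0.047 ]
fin c [ 0.5906 -0.2861  0.065 ]
pivot [ 0.6397 -0.2739  0.062 ]
post [ 0.6461 -0.1918  0.0935]
t8.8 turn [0.   0.   8.98] shift [-5.51  5.27  0.21] | now [ 0.4855 -0.0816  0.1564] F [ 0.   0.3 -0. ] w 0.0466 q [-0.24  0.22  1.74 -0.    1.18 -1.53] q6new~-0.17
```

```bash
python3 -m inch '0 0 0 0 0 0 1;0 0 0 0 0 0 1;0 0 0 0 0 0 1;0 0 0 0 0 0 1;0 0 0 0 0 0 1;0 0 0 0 0 0 1;0 0 0 0 0 0 1;0 0 0 0 0 0 1;0 0 0 0 0 0 0.98' >/dev/null; python3 -m inch '0 -0.92 0.88 0 0 0 0;0 -0.92 0.88 0 0 0 0;0 -0.92 0.88 0 0 0 0;0 -0.92 0.88 0 0 0 0;0 -0.92 0.88 0 0 0 0;0 -0.91 0.87 0 0 0 0;0 0 0 0 0 0 0;0 0 0 0 0 0 0' 25
python3 - <<'E'
from h import *
go(.592,-.2815,.0495,1.297)
E
```

```text
time_s: 10.88
ee_pos: [0.5926, -0.283, 0.1554]
eef_rot: [-3.141, -0.0, 1.297]
force: [-1.1, 0.1, -0.0]
grip_width: 0.0467
grip_force: 0.0
t10.9 turn [-0. -0.  0.] shift [ 0.04 -0.03  3.53] | now [ 0.5926 -0.283   0.1554] F [-1.1  0.1 -0. ] w 0.0467 q [-0.5   0.58  1.24  0.    1.32 -0.23] q6new~-0.17
```

```bash
python3 -m inch '0 0.04 -0.03 0.8 0 0 0;0 0 0 0.9 0 0 0;0 0 0 0.9 0 0 0;0 0 0 0.7 0 0 0;0 0 0 0.2 0 0 0;0 0 0 0 0 0 0;-1 0 0 0 0 0 0;-1 0 0 0 0 0 0;-1 0 0 0 0 0 0;-1 0 0 0 0 0 0' 25
python3 - <<'E'
from h import *
go(.592,-.2815,.0495,1.297)
E
```

```text
time_s: 12.12
ee_pos: [0.5921, -0.2819, 0.0511]
eef_rot: [3.141, 0.0, 1.297]
force: [1.0, 1.0, -0.1]
grip_width: 0.0103
grip_force: 0.1
t12.1 turn [0. 0. 0.] shift [ 0.01 -0.01  0.05] | now [ 0.5921 -0.2819  0.0511] F [ 1.   1.  -0.1] w 0.0103 q [-0.5   0.68  1.33 -0.    1.13 -0.23] q6new~-0.17
```

```bash
python3 -m inch '-1 0 0 0 0 0 0;-1 0 0 -0.5 0 0 0;-1 0 0 -1 0 0 0;-1 0 0 -1 0 0 0;-1 0 0 -1 0 0 0;-1 0 0 -0.4 0 0 0;-1 0 0 0 0 0 0'
python3 - <<'E'
from h import *
go(.62,.261,.165,1.297)
E
```

```text
time_s: 13.0
ee_pos: [0.5922, -0.282, 0.1685]
eef_rot: [3.141, 0.0, 1.297]
force: [-0.5, -0.4, -0.2]
grip_width: 0.0098
grip_force: 25.0
t13.0 turn [0.01 0.   0.  ] shift [17.68 -4.    0.12] | now [ 0.5922 -0.282   0.1685] F [-0.5 -0.4 -0.2] w 0.0098 q [-0.5   0.57  1.23 -0.    1.34 -0.23] q6new~0.67
```

```bash
python3 -m inch '-1 0.93 -0.21 0 0 0 0;-1 0.93 -0.21 0 0 0 0;-1 0.93 -0.21 0 0 0 0;-1 0.93 -0.21 0 0 0 0;-1 0.93 -0.21 0 0 0 0;-1 0.93 -0.21 0 0 0 0;-1 0.93 -0.21 0 0 0 0;-1 0.93 -0.21 0 0 0 0;-1 0.93 -0.21 0 0 0 0;-1 0.93 -0.21 0 0 0 0' 30 ;python3 -m inch '-1 0.93 -0.21 0 0 0 0;-1 0.93 -0.21 0 0 0 0;-1 0.93 -0.21 0 0 0 0;-1 0.93 -0.21 0 0 0 0;-1 0.93 -0.21 0 0 0 0;-1 0.93 -0.21 0 0 0 0;-1 0.93 -0.21 0 0 0 0;-1 0.93 -0.21 0 0 0 0;-1 0.93 -0.21 0 0 0 0;-1 0 0 0 0 0 0'
python3 - <<'E'
from h import *
go(.62,.261,.03,1.297)
E
```

```text
time_s: 14.25
ee_pos: [0.6063, 0.0047, 0.1664]
eef_rot: [-3.139, 0.001, 1.297]
force: [0.2, 0.6, -0.8]
grip_width: 0.0099
grip_force: 30.0
time_s: 15.5
ee_pos: [0.6193, 0.2622, 0.1661]
eef_rot: [-3.14, 0.001, 1.299]
force: [0.6, -1.3, -0.9]
grip_width: 0.0097
grip_force: 30.0
t15.5 turn [-0.01  0.01  0.01] shift [-0.03  0.03  4.54] | now [0.6193 0.2622 0.1661] F [ 0.6 -1.3 -0.9] w 0.0097 q [0.35 0.61 1.17 0.   1.37 0.62] q6new~0.67
```

```bash
python3 -m inch '-1 0 0 1 0 0 0;-1 0 0 1 0 0 0;-1 0 0 1 0 0 0;-1 0 0 0.9 0 0 0;-1 0 0 0.7 0 0 0;-1 0 0 0 0 0 0;-0.55 0 0 0 0 0 0;-0.55 0 0 0 0 0 0;-0.55 0 0 0 0 0 0'; python3 -m inch '-0.55 0 0 -0.5 0 0 0;-0.55 0 0 -1 0 0 0;-0.55 0 0 -1 0 0 0;-0.55 0 0 -1 0 0 0;-0.55 0 0 -1 0 0 0;-0.55 0 0 -0.3 0 0 0;0 0 -1 0 0 0 0;0 -1 -1 0 0 0 0;0 -1 -1 0 0 0 0;0 -1 -1 0 0 0 0'
python3 -m inch '0 -1 -1 0 0 0 0;0 -1 -1 0 0 0 0;0 0 0 0 0 0 0;0 0 0 0 0 0 0'
python3 - <<'E'
from h import *
c=shot('top','t3.png');np.savez('t3.npz',**c);
cv2.imwrite('pics/t3b.png',cv2.resize(c['img'][80:290,60:390],(800,509)))
E
```

```text
time_s: 16.62
ee_pos: [0.6204, 0.261, 0.0308]
eef_rot: [3.141, -0.001, 1.297]
force: [0.7, -0.3, -0.3]
grip_width: 0.0211
grip_force: 0.0
time_s: 17.88
ee_pos: [0.4787, 0.2059, 0.1734]
eef_rot: [-3.141, 0.0, 1.297]
force: [0.7, 0.6, 0.8]
grip_width: 0.0469
grip_force: 0.0
time_s: 18.38
ee_pos: [0.4067, 0.1652, 0.1741]
eef_rot: [3.141, -0.0, 1.297]
force: [0.3, -0.0, -0.4]
grip_width: 0.0472
grip_force: 0.0
```

View pics/t3b.png

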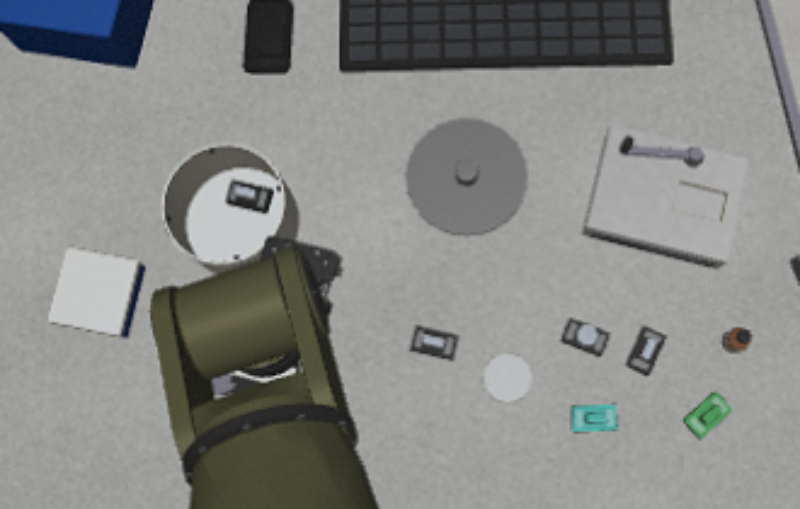

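```bash
cat >> h.py <<'E'
def cell(c,x,y,r=.038,z=.012):
    W=cloud(c);Z=W[...,2]
    S=4;im=cv2.resize(c['img'],None,fx=S,fy=S,interpolation=cv2.INTER_CUBIC).max(2)
    u,v=pix(c,(x,y,z)); rr=int(r*370)*S+S
    U,V=int((u+.5)*S),int((v+.5)*S); p=im[V-rr:V+rr,U-rr:U+rr]
    m=(p<95).astype(np.uint8); m=cv2.morphologyEx(m,cv2.MORPH_CLOSE,np.ones((25,25)))
    n,l,st,ce=cv2.connectedComponentsWithStats(m); k=1+np.argmin(np.hypot(*(ce[1:]-rr).T)-st[1:,4]*.01)
    con=max(cv2.findContours((l==k).astype(np.uint8),0,1)[0],key=cv2.contourArea)[:,0]
    P=np.array([topix(c,((a+U-rr+.5)/S-.5,(b+V-rr+.5)/S-.5),z)[:2] for a,b in con])
    rc=cv2.minAreaRect((P*1000).astype(np.float32)); (cx,cy),(w,h),a=rc
    if w>h:a-=90
    a=(a+90)%180-90
    # moment angle
    q=cv2.moments((P*1e4).astype(np.float32).reshape(-1,1,2)); ang=.5*np.arctan2(2*q['mu11'],q['mu20']-q['mu02'])
    yaw=(np.rad2deg(ang)-90+90)%180-90
    t=(np.hypot(W[...,0]-x,W[...,1]-y)<.02)&(Z>z+.010)
    print('rect c',np.round([cx,cy,w,h],1),'yaw %.1f mom %.1f cent'%(a,yaw),np.round([q['m10']/q['m00']/10,q['m01']/q['m00']/10],1),'top',W[t].mean(0).round(4) if t.any() else None)
E
python3 - <<'E'
from h import *
for f in('top0.npz','t3.npz'):
    c=dict(np.load(f))
    cell(c,.4375,-.1408);cell(c,.4359,.0372);cell(c,.419,-.211)
c=dict(np.load('t3.npz'));W=cloud(c);Z=W[...,2]
m=(np.hypot(W[...,0]-.592,W[...,1]+.282)<.055)&(abs(Z-.036)<.0045);print('pocket',rect(W,m),W[m].mean(0),m.sum())
E
```

```text
rect c [ 436.6 -140.5   53.2   32.3] yaw -22.7 mom -23.8 cent [ 435.5 -139.2] top [ 0.4374 -0.1407  0.0309]
rect c [434.5  37.9  52.7  31.4] yaw -14.9 mom -15.0 cent [434.6  38. ] top [0.4356 0.0374 0.0306]
rect c [ 418.2 -211.6   31.7   54.3] yaw 62.9 mom 63.2 cent [ 418.4 -211.6] top [ 0.4183 -0.2106  0.0303]
rect c [ 436.5 -140.6   52.6   31.5] yaw -22.8 mom -23.5 cent [ 435.3 -139.1] top [ 0.4376 -0.1408  0.0305]
rect c [434.6  38.   51.9  31.3] yaw -14.9 mom -15.2 cent [434.6  38.1] top [0.4354 0.0371 0.0309]
rect c [ 418.3 -211.7   31.    53.8] yaw 62.7 mom 63.0 cent [ 418.4 -211.7] top [ 0.4187 -0.2108  0.0308]
pocket [array([ 593.8, -287.5]), array([69.4, 47.7]), np.float64(61.9)] [ 0.59344414 -0.28380452  0.03607696] 235
```

```bash
python3 -m inch '0 0 0 0 0 0 0.75;0 0 0 0 0 0 0' >/dev/null
python3 - <<'E'
from h import *
go(.437,-.1407,.09,1.166)
E
```

```text
t18.7 turn [-0.    0.    0.01] shift [-8.98  4.95  2.79] | now [0.4067 0.1653 0.1736] F [-0.5  0.4 -0.4] w 0.047 q [ 0.3   0.08  1.86 -0.    1.2   0.71] q6new~0.09
```

```bash
python3 -m inch '0 -0.9 0.5 0 0 0 0;0 -0.9 0.5 0 0 0 0;0 -0.9 0.5 0 0 0 0;0 -0.9 0.5 0 0 0 0;0 -0.9 0.5 0.4 0 0 0;0 -0.9 0.5 0.4 0 0 0;0 -0.9 0.5 0.5 0 0 0;0 -0.9 0.5 0.5 0 0 0;0 -0.9 0.5 0.5 0 0 0;0 -0.88 0.45 0.5 0 0 0'
python3 -m inch '0 0 0 0 0 0 0;0 0 0 0 0 0 0' 30
python3 - <<'E'
from h import *
go(.437,-.1407,.016,1.166)
E
```

```text
time_s: 19.92
ee_pos: [0.4371, -0.1421, 0.0892]
eef_rot: [-3.141, 0.0, 1.17]
force: [0.4, 0.2, 0.6]
grip_width: 0.0467
grip_force: 0.0
time_s: 20.18
ee_pos: [0.4369, -0.1407, 0.09]
eef_rot: [-3.141, -0.0, 1.168]
force: [-0.3, -0.3, 0.4]
grip_width: 0.0469
grip_force: 0.0
t20.2 turn [-0.   -0.    0.01] shift [-0.    0.    2.47] | now [ 0.4369 -0.1407  0.09  ] F [-0.3 -0.3  0.4] w 0.0469 q [-0.39  0.24  1.89  0.    1.01  0.01] q6new~0.09
```

```bash
python3 -m inch '0 0 0 1 0 0 0;0 0 0 0.9 0 0 0;0 0 0 0.57 0 0 0;0 0 0 0 0 0 0;-1 0 0 0 0 0 0;-1 0 0 0 0 0 0;-1 0 0 0 0 0 0;-1 0 0 0 0 0 0;-1 0 0 0 0 0 0'
python3 -m inch '-1 0 0 -0.5 0 0 0;-1 0 0 -1 0 0 0;-1 0 0 -1 0 0 0;-1 0 0 -1 0 0 0;-1 0 0 -0.5 0 0 0;-1 0 0 0 0 0 0;-1 0 0 0 0 0 -0.75;-1 0 0 0 0 0 0'
python3 - <<'E'
from h import *
go(.593,-.283,.12,1.297)
E
```

```text
time_s: 21.3
ee_pos: [0.4371, -0.1411, 0.0165]
eef_rot: [3.141, -0.0, 1.166]
force: [-1.3, 2.1, 6.7]
grip_width: 0.0234
grip_force: 30.0
time_s: 22.3
ee_pos: [0.4363, -0.1409, 0.1348]
eef_rot: [-3.14, -0.0, 1.296]
force: [-0.6, 0.1, -0.1]
grip_width: 0.0229
grip_force: 30.0
t22.3 turn [-0.01 -0.   -0.  ] shift [-3.15  6.31  0.49] | now [ 0.4363 -0.1409  0.1348] F [-0.6  0.1 -0.1] w 0.0229 q [-0.39  0.17  1.85  0.    1.12 -0.12] q6new~-0.17
```

```bash
python3 -m inch '-1 -0.45 0.9 0 0 0 0;-1 -0.45 0.9 0 0 0 0;-1 -0.45 0.9 0 0 0 0;-1 -0.45 0.9 0 0 0 0;-1 -0.45 0.9 0 0 0 0;-1 -0.45 0.9 0 0 0 0;-1 -0.45 0.91 0 0 0 0;-1 0 0 0 0 0 0;-1 0 0 0 0 0 0'
python3 - <<'E'
from h import *
go(.593,-.283,.051,1.297)
c=shot('side','s4.png');cv2.imwrite('pics/s4c.png',cv2.resize(c['img'][200:310,250:360],(550,550),interpolation=2))
for p in((.593,-.283,.045),): print(pix(c,p))
E
```

```text
time_s: 23.42
ee_pos: [0.5929, -0.2826, 0.1349]
eef_rot: [-3.14, -0.0, 1.296]
force: [0.1, -0.2, -0.4]
grip_width: 0.0232
grip_force: 30.0
t23.4 turn [-0.01 -0.   -0.01] shift [-0.01  0.01  2.8 ] | now [ 0.5929 -0.2826  0.1349] F [ 0.1 -0.2 -0.4] w 0.0232 q [-0.5   0.6   1.26  0.    1.28 -0.23] q6new~-0.17
[310.45014349 270.39356114]
```

View pics/s4c.png

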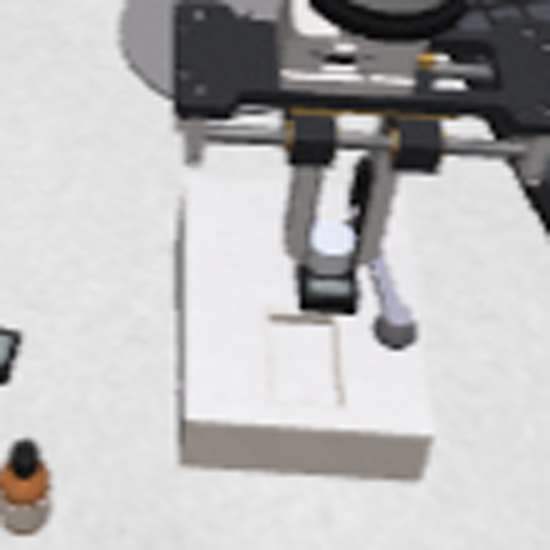

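```bash
python3 -m inch '-1 -0.07 0.03 0.9 0 0 0;-1 0 0 0.9 0 0 0;-1 0 0 0.4 0 0 0;-1 0 0 0 0 0 0'; python3 -m inch '-1 0 0 0.2 0 0 0;-1 0 0 0.15 0 0 0;-1 0 0 0 0 0 0'; python3 -m inch '-1 0 0 0.1 0 0 0;-1 0 0 0.1 0 0 0;-1 0 0 0 0 0 0'
```

```text
time_s: 23.98
ee_pos: [0.5934, -0.2851, 0.0697]
eef_rot: [-3.141, -0.0, 1.297]
force: [-0.7, 0.2, -0.2]
grip_width: 0.0229
grip_force: 30.0
time_s: 24.35
ee_pos: [0.5939, -0.2855, 0.0608]
eef_rot: [3.141, 0.0, 1.297]
force: [-5.2, 2.9, 10.4]
grip_width: 0.0229
grip_force: 30.0
time_s: 24.72
ee_pos: [0.5932, -0.2857, 0.0572]
eef_rot: [-3.141, 0.001, 1.297]
force: [-22.9, 8.6, 34.1]
grip_width: 0.0238
grip_force: 30.5
```

```bash
python3 -m inch '-1 0 0 -0.2 0 0 0;-1 0 -0.09 0 0 0 0;-1 0 0 0 0 0 0'; python3 -m inch '-1 0 0 0.1 0 0 0;-1 0 0 0.1 0 0 0;-1 0 0 0 0 0 0'
```

```text
time_s: 25.1
ee_pos: [0.5909, -0.2846, 0.059]
eef_rot: [-3.141, -0.0, 1.297]
force: [0.6, 0.4, -0.6]
grip_width: 0.0239
grip_force: 29.1
time_s: 25.48
ee_pos: [0.591, -0.2846, 0.0528]
eef_rot: [-3.141, -0.0, 1.297]
force: [0.5, -0.5, -0.4]
grip_width: 0.024
grip_force: 29.1
```

```bash
python3 -m inch '-1 0 0 0.06 0 0 0;-1 0 0 0 0 0 0'; python3 -m inch '0 0 0 0 0 0 0;0 0 0 0 0 0 0;0 0 0 0 0 0 0;0 0 0 0 0 0 0;0 0 0 -0.7 0 0 0;0 0 0 -1 0 0 0;0 0 0 -1 0 0 0;0 1 0 0 0 0 0;0 1 0 0 0 0 0;0 1 0 0 0 0 0'; python3 -m inch '0 1 0 0 0 0 0;0 1 0 0 0 0 0;0 1 0 0 0 0 0;0 1 0 0 0 0 0;0 0 0 0 0 0 0'
python3 - <<'E'
from h import *
c=shot('top','t5.png');np.savez('t5.npz',**c);c2=shot('side','s5.png')
cell(c,.592,-.283,z=.047)
a=cv2.resize(c['img'][110:200,300:390],(400,400));b=cv2.resize(c2['img'][220:310,270:360],(400,400))
cv2.imwrite('pics/t5c.png',np.hstack([a,b]))
E
```

```text
time_s: 25.72
ee_pos: [0.5911, -0.2848, 0.0515]
eef_rot: [-3.142, 0.0, 1.297]
force: [-0.8, -0.1, -0.9]
grip_width: 0.0239
grip_force: 29.0
time_s: 26.98
ee_pos: [0.6159, -0.1973, 0.1344]
eef_rot: [3.14, 0.0, 1.297]
force: [-0.6, -0.6, -0.8]
grip_width: 0.0468
grip_force: 0.0
time_s: 27.6
ee_pos: [0.6485, -0.0809, 0.1341]
eef_rot: [3.14, -0.0, 1.3]
force: [0.2, -0.5, -0.3]
grip_width: 0.0471
grip_force: 0.0
rect c [ 591.1 -283.5   52.9   32.5] yaw -16.0 mom -19.9 cent [ 589.5 -281.3] top [ 0.5925 -0.2837  0.0655]
```

View pics/t5c.png

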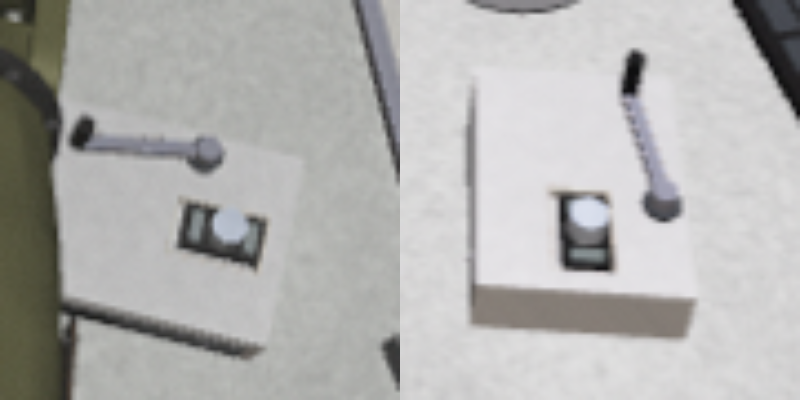

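The knobbed cell sits flat in the pocket, at (225,230) in the left panel, with its top at 65.5 mm. The post is at (80,132). Next I fit the lever arc from the gripper positions.

Run:
```python
from h import *
from scipy.optimize import least_squares
Q=np.array([[.5674,-.2431],[.5882,-.2135],[.6187,-.1966],[.6526,-.193]])
s=least_squares(lambda q:np.hypot(*(Q-q).T)-.084,[.645,-.277]);p=s.x
ang=lambda X:np.rad2deg(np.arctan2(*(X-p)[::-1]));print(p,s.fun,[ang(x).round(1) for x in Q])
a=np.deg2rad(np.append(np.arange(ang(Q[3]),160,8),165.5));q=p+.084*np.c_[np.cos(a),np.sin(a)]
T=R.from_euler('xyz',[np.pi,0,2.08])
print((T.inv().apply(np.c_[np.diff(q,axis=0),np.zeros(len(q)-1)])/.03).round(2),q[-1])
go(.6526,-.193,.134,2.08)
```

```text
[ 0.64423628 -0.27651762] [-2.11266701e-04  3.28438106e-04 -1.01682508e-04 -6.46410759e-05] [np.float64(156.5), np.float64(131.6), np.float64(107.7), np.float64(84.3)]
[[ 0.2  -0.34 -0.  ]
 [ 0.15 -0.36 -0.  ]
 [ 0.1  -0.38 -0.  ]
 [ 0.05 -0.39 -0.  ]
 [-0.01 -0.39 -0.  ]
 [-0.06 -0.39 -0.  ]
 [-0.11 -0.37 -0.  ]
 [-0.17 -0.35 -0.  ]
 [-0.21 -0.33 -0.  ]
 [-0.3  -0.34 -0.  ]] [ 0.56291188 -0.2554857 ]
t27.7 turn [ 0.01  0.   -4.48] shift [-3.28 -1.65 -0.01] | now [ 0.648  -0.083   0.1336] F [ 0.3 -0.5 -0.5] w 0.0472 q [-0.18  0.59  1.28 -0.    1.27  0.09] q6new~-0.80
```

```bash
python3 -m inch '0 0 0 0 0 0 -1;0 0 0 0 0 0 -1;0 0 0 0 0 0 -1;0 0 0 0 0 0 -1;0 0 0 0 0 0 -0.48;0 -0.8 -0.4 0 0 0 0;0 -0.8 -0.4 0 0 0 0;0 -0.8 -0.4 0 0 0 0;0 -0.88 -0.45 0 0 0 0;0 0 0 0 0 0 0'
python3 - <<'E'
from h import *
go(.6526,-.193,.066,2.08)
E
```

```text
time_s: 28.95
ee_pos: [0.6519, -0.1955, 0.1328]
eef_rot: [-3.142, 0.0, 2.075]
force: [0.2, -0.3, 0.2]
grip_width: 0.0474
grip_force: 0.0
t28.9 turn [-0.    0.   -0.03] shift [0.06 0.06 2.23] | now [ 0.6519 -0.1955  0.1328] F [ 0.2 -0.3  0.2] w 0.0474 q [-0.35  0.65  1.18 -0.    1.31 -0.85] q6new~-0.80
```

```bash
python3 -m inch '0 0.02 0.05 1 0 0 0;0 0 0 1 0 0 0;0 0 0 0.23 0 0 0;0 0 0 0 0 0 0;-1 0 0 0 0 0 0;-1 0 0 0 0 0 0;-1 0 0 0 0 0 0;-1 0 0 0 0 0 0' 10
python3 -m inch '-1 0.2 -0.34 0 0 0 0;-1 0.15 -0.36 0 0 0 0;-1 0.1 -0.38 0 0 0 0;-1 0.05 -0.39 0 0 0 0;-1 -0.01 -0.39 0 0 0 0;-1 0 0 0 0 0 0'
python3 -m inch '-1 -0.06 -0.39 0 0 0 0;-1 -0.11 -0.37 0 0 0 0;-1 -0.17 -0.35 0 0 0 0;-1 -0.21 -0.33 0 0 0 0;-1 0 0 0 0 0 0'
```

```text
time_s: 29.95
ee_pos: [0.6536, -0.1914, 0.0659]
eef_rot: [3.142, 0.0, 2.079]
force: [1.6, -0.3, 1.1]
grip_width: 0.0114
grip_force: 10.0
time_s: 30.7
ee_pos: [0.5969, -0.2063, 0.0658]
eef_rot: [-3.141, -0.0, 2.078]
force: [-0.4, 0.7, 1.9]
grip_width: 0.0117
grip_force: 10.0
time_s: 31.32
ee_pos: [0.5674, -0.2421, 0.0657]
eef_rot: [-3.141, 0.0, 2.078]
force: [-0.6, 0.8, 4.5]
grip_width: 0.0117
grip_force: 10.0
```

Final bit to shut, stopping on force.

```bash
python3 -m inch '-1 -0.15 -0.17 0 0 0 0;-1 -0.13 -0.14 0 0 0 0;-1 0 0 0 0 0 0'; python3 -m inch '-1 -0.06 -0.07 0 0 0 0;-1 0 0 0 0 0 0'
```

```text
time_s: 31.7
ee_pos: [0.564, -0.2532, 0.0657]
eef_rot: [3.141, 0.0, 2.079]
force: [-0.6, 0.3, 4.5]
grip_width: 0.0116
grip_force: 10.0
time_s: 31.95
ee_pos: [0.5638, -0.2537, 0.0657]
eef_rot: [3.139, -0.002, 2.08]
force: [4.4, 13.6, 5.1]
grip_width: 0.0118
grip_force: 10.0
```

```bash
python3 -m inch '-1 0.06 0.06 0 0 0 0;-0.4 0 0 0 0 0 0;-0.4 0 0 0 0 0 0;-0.4 0 0 0 0 0 0;-0.4 0 0 -1 0 0 0;-0.4 0 0 -1 0 0 0;-0.2 0 0 -1 0 0 0;0 0 0 0 0 0 -1;0 0 0 0 0 0 -1;0 0 0 0 0 0 -1'
python3 -m inch '0 0 0 0 0 0 -0.38;0 0.5 0.5 0 0 0 0;0 1 0 0 0 0 0;0 1 0 0 0 0 0;0 1 0 0 0 0 0;0 1 0 0 0 0 0;0 1 0 0 0 0 0;0 1 0 0 0 0 0;0 0 0 0 0 0 0'
python3 - <<'E'
from h import *
c=shot('top','t6.png');np.savez('t6.npz',**c);W=cloud(c);Z=W[...,2]
c2=shot('side','s6.png')
m=(np.hypot(W[...,0]-.59,W[...,1]+.26)<.05)&(Z>.078)&(W[...,0]<.6);print('post',W[m].mean(0),m.sum())
cv2.imwrite('pics/t6b.png',np.hstack([cv2.resize(c['img'][80:280,100:400],(450,300)),cv2.resize(c2['img'][180:330,190:365],(350,300))]))
go(.4187,-.2108,.1,2.67)
E
```

```text
time_s: 33.2
ee_pos: [0.5635, -0.2532, 0.1556]
eef_rot: [-3.141, -0.0, 2.608]
force: [0.2, -0.3, -0.1]
grip_width: 0.0469
grip_force: 0.0
time_s: 34.33
ee_pos: [0.3959, -0.1506, 0.1559]
eef_rot: [-3.142, 0.0, 2.669]
force: [0.7, 0.2, 0.3]
grip_width: 0.0472
grip_force: 0.0
post [ 0.5638032  -0.25171256  0.08936064] 19
t34.4 turn [-0.    0.01 -0.01] shift [-1.54 -1.44  1.87] | now [ 0.3973 -0.1513  0.156 ] F [-0.3  0.3 -0.6] w 0.0473 q [-0.45  0.07  1.91 -0.    1.16 -1.55] q6new~-1.57
```

View pics/t6b.png

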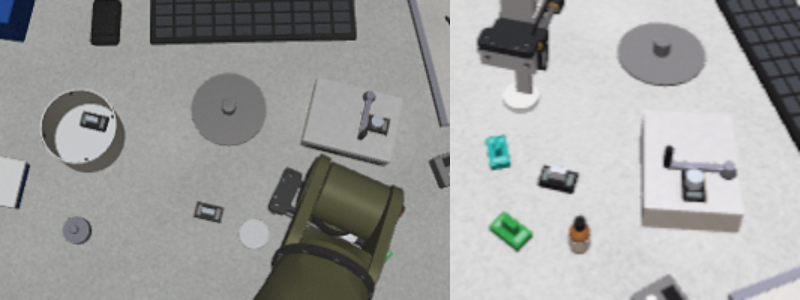

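```bash
python3 - <<'E'
from h import *
c=shot('side');print(pix(c,(.4187,-.2108,.02)))
W=cloud(c);m=(np.hypot(W[...,0]-.4187,W[...,1]+.2108)<.04)&(W[...,2]>.024);print(rect(W,m),W[m].mean(0))
E
python3 -m inch '0 -0.77 -0.72 0 0 0 0;0 -0.77 -0.72 0.5 0 0 0;0 0 0 0.9 0 0 0;0 0 0 0.4 0 0 0;0 0 0 0 0 0 0;0 0 0 0 0 0 0' 30
python3 - <<'E'
from h import *
go(.4187,-.2108,.0155,2.67)
E
```

```text
[242.56191212 265.3196175 ]
[array([ 404.1, -205.2]), array([51.1, 67.4]), np.float64(2.3)] [ 0.40008648 -0.1992921   0.36817315]
time_s: 35.22
ee_pos: [0.4188, -0.2105, 0.1025]
eef_rot: [-3.141, 0.001, 2.669]
force: [-1.0, -0.8, -0.2]
grip_width: 0.0469
grip_force: 0.0
t35.2 turn [-0.    0.01 -0.  ] shift [-0.   -0.01  2.9 ] | now [ 0.4188 -0.2105  0.1025] F [-1.  -0.8 -0.2] w 0.0469 q [-0.54  0.24  1.86 -0.    1.04 -1.64] q6new~-1.57
```

```bash
python3 -m inch '0 0 0 1 0 0 0;0 0 0 1 0 0 0;0 0 0 0.7 0 0 0;0 0 0 0.2 0 0 0;0 0 0 0 0 0 0;-1 0 0 0 0 0 0;-1 0 0 0 0 0 0;-1 0 0 0 0 0 0;-1 0 0 0 0 0 0;-1 0 0 0 0 0 0'
python3 -m inch '-1 0 0 -0.5 0 0 0;-1 0 0 -1 0 0 0;-1 0 0 -1 0 0 0;-1 0 0 -1 0 0 0;-1 0 0 -1 0 0 0;-1 0 0 -0.5 0 0 0;-1 0 0 0 0 0 0'
python3 - <<'E'
from h import *
go(.56,.278,.165,1.87)
E
```

```text
time_s: 36.48
ee_pos: [0.4184, -0.2105, 0.0148]
eef_rot: [-3.142, 0.0, 2.669]
force: [-1.3, -0.2, 2.4]
grip_width: 0.0095
grip_force: 30.0
time_s: 37.35
ee_pos: [0.4185, -0.2106, 0.1653]
eef_rot: [-3.142, 0.002, 2.669]
force: [-0.1, 0.2, -0.6]
grip_width: 0.0099
grip_force: 30.0
t37.4 turn [0.   0.01 4.58] shift [1.417e+01 9.310e+00 1.000e-02] | now [ 0.4185 -0.2106  0.1653] F [-0.1  0.2 -0.6] w 0.0099 q [-0.54  0.16  1.79  0.    1.19 -1.64] q6new~0.16
```

```bash
python3 -m inch '-1 0 0 0 0 0 1;-1 0 0 0 0 0 1;-1 0 0 0 0 0 1;-1 0 0 0 0 0 1;-1 0 0 0 0 0 1;-1 0 0 0 0 0 1;-1 0 0 0 0 0 1;-1 0 0 0 0 0 0.86;-1 0 0 0 0 0 0'
python3 - <<'E'
from h import *
go(.558,.279,.165,1.297)
E
```

```text
time_s: 38.48
ee_pos: [0.4179, -0.2102, 0.1636]
eef_rot: [-3.14, -0.0, 1.298]
force: [0.0, 1.0, -1.3]
grip_width: 0.0101
grip_force: 30.0
t38.5 turn [-0.01 -0.    0.01] shift [16.96  0.09 -0.05] | now [ 0.4179 -0.2102  0.1636] F [ 0.   1.  -1.3] w 0.0101 q [-0.54  0.16  1.8  -0.    1.19 -0.27] q6new~0.74
```

```bash
python3 -m inch '-1 0.94 0 0 0 0 0;-1 0.94 0 0 0 0 0;-1 0.94 0 0 0 0 0;-1 0.94 0 0 0 0 0;-1 0.94 0 0 0 0 0;-1 0.94 0 0 0 0 0;-1 0.94 0 0 0 0 0;-1 0.94 0 0 0 0 0;-1 0.94 0 0 0 0 0' >/dev/null; python3 -m inch '-1 0.94 0 0 0 0 0;-1 0.94 0 0 0 0 0;-1 0.94 0 0 0 0 0;-1 0.94 0 0 0 0 0;-1 0.94 0 0 0 0 0;-1 0.94 0 0 0 0 0;-1 0.94 0 0 0 0 0;-1 0.94 0.05 0 0 0 0;-1 0.94 0.04 0 0 0 0;-1 0 0 0 0 0 0'
python3 - <<'E'
from h import *
go(.558,.279,.027,1.297)
E
```

```text
time_s: 40.85
ee_pos: [0.5578, 0.2786, 0.1633]
eef_rot: [-3.14, 0.001, 1.302]
force: [-0.3, 0.7, -0.1]
grip_width: 0.0096
grip_force: 30.0
t40.9 turn [-0.01  0.01  0.03] shift [0.01 0.   4.54] | now [0.5578 0.2786 0.1633] F [-0.3  0.7 -0.1] w 0.0096 q [0.4  0.5  1.34 0.   1.3  0.67] q6new~0.74
```

```bash
python3 -m inch '-1 0 0 1 0 0 0;-1 0 0 1 0 0 0;-1 0 0 1 0 0 0;-1 0 0 0.9 0 0 0;-1 0 0 0.5 0 0 0;-1 0 0 0 0 0 0;-0.55 0 0 0 0 0 0;-0.55 0 0 0 0 0 0;-0.55 0 0 0 0 0 0'; python3 -m inch '-0.55 0 0 -0.5 0 0 0;-0.55 0 0 -1 0 0 0;-0.55 0 0 -1 0 0 0;-0.55 0 0 -1 0 0 0;-0.55 0 0 -1 0 0 0;-0.55 0 0 0 0 0 0;0 0 -1 0 0 0 0;0 0 -1 0 0 0 0;0 0 -1 0 0 0 0;0 0 -1 0 0 0 0'
python3 -m inch '0 0 -1 0 0 0 0;0 0 0 0 0 0 0'
python3 - <<'E'
from h import *
c=shot('top','t7.png');np.savez('t7.npz',**c)
cell(c,.4355,.0372)
cv2.imwrite('pics/t7b.png',cv2.resize(c['img'][80:280,60:400],(680,400)))
go(.4355,.0372,.1,1.309)
E
```

```text
time_s: 41.98
ee_pos: [0.5584, 0.2776, 0.0333]
eef_rot: [3.141, -0.001, 1.297]
force: [0.6, 0.1, 1.2]
grip_width: 0.0216
grip_force: 0.0
time_s: 43.22
ee_pos: [0.4413, 0.3099, 0.1671]
eef_rot: [-3.141, 0.001, 1.297]
force: [0.2, 0.3, -0.1]
grip_width: 0.047
grip_force: 0.0
time_s: 43.48
ee_pos: [0.4123, 0.3184, 0.1674]
eef_rot: [-3.141, 0.0, 1.299]
force: [0.5, 0.2, -0.5]
grip_width: 0.0472
grip_force: 0.0
rect c [434.8  38.   52.   31.1] yaw -14.7 mom -15.3 cent [434.6  38.1] top [0.4356 0.0371 0.031 ]
t43.5 turn [-0.    0.   -0.06] shift [-8.86  3.14  2.25] | now [0.4133 0.3182 0.1675] F [-0.4  1.2  0.3] w 0.0467 q [ 0.59  0.27  1.65 -0.    1.22  0.86] q6new~0.35
```

View pics/t7b.png

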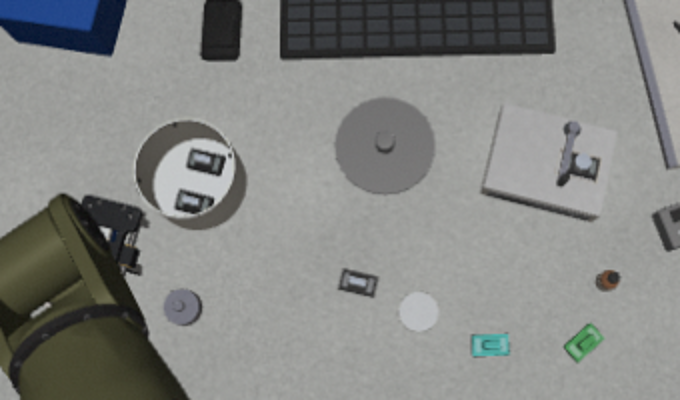

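Two cells are now in the tub, at (206,161) and (195,202). The last spare is at (358,283), unmoved.

```bash
python3 -m inch '0 -0.98 0.35 0 0 0 -0.06;0 -0.98 0.35 0 0 0 0;0 -0.98 0.35 0 0 0 0;0 -0.98 0.35 0 0 0 0;0 -0.98 0.35 0 0 0 0;0 -0.98 0.35 0.5 0 0 0;0 -0.98 0.35 0.8 0 0 0;0 -0.98 0.35 0.9 0 0 0;0 -1 0.34 0 0 0 0;0 0 0 0 0 0 0'
python3 -m inch '0 0 0 0 0 0 0'>/dev/null
python3 - <<'E'
from h import *
go(.4355,.0372,.0155,1.309)
E
```

```text
time_s: 44.78
ee_pos: [0.4357, 0.0355, 0.1012]
eef_rot: [-3.141, 0.0, 1.304]
force: [-0.6, -0.1, 0.1]
grip_width: 0.0467
grip_force: 0.0
t44.9 turn [ 0.   -0.   -0.01] shift [-0.01 -0.    2.87] | now [0.4356 0.0374 0.1016] F [-0.1 -0.2  0.2] w 0.0468 q [0.   0.18 1.94 0.   1.03 0.27] q6new~0.35
```

```bash
python3 -m inch '0 0 0 1 0 0 0;0 0 0 1 0 0 0;0 0 0 0.7 0 0 0;0 0 0 0.16 0 0 0;0 0 0 0 0 0 0;-1 0 0 0 0 0 0;-1 0 0 0 0 0 0;-1 0 0 0 0 0 0;-1 0 0 0 0 0 0;-1 0 0 0 0 0 0' 30
python3 -m inch '-1 0 0 -0.5 0 0 0;-1 0 0 -1 0 0 0;-1 0 0 -1 0 0 0;-1 0 0 -1 0 0 0;-1 0 0 -1 0 0 0;-1 0 0 -0.5 0 0 0;-1 0 0 0 0 0 0'
python3 - <<'E'
from h import *
go(.589,.2705,.165,1.303)
E
```

```text
time_s: 46.15
ee_pos: [0.4354, 0.0374, 0.0159]
eef_rot: [3.141, -0.0, 1.308]
force: [0.4, -1.0, 1.9]
grip_width: 0.0099
grip_force: 30.0
time_s: 47.02
ee_pos: [0.4356, 0.0375, 0.1665]
eef_rot: [3.14, -0.0, 1.308]
force: [-0.5, 0.0, -1.0]
grip_width: 0.0095
grip_force: 30.0
t47.0 turn [ 0.01 -0.    0.03] shift [8.84 2.88 0.05] | now [0.4356 0.0375 0.1665] F [-0.5  0.  -1. ] w 0.0095 q [0.   0.09 1.87 0.   1.18 0.27] q6new~0.70
```

```bash
python3 -m inch '-1 0.98 0.32 0 0 0 0;-1 0.98 0.32 0 0 0 0;-1 0.98 0.32 0 0 0 0;-1 0.98 0.32 0 0 0 0;-1 0.98 0.32 0 0 0 0;-1 0.98 0.32 0 0 0 0;-1 0.98 0.32 0 0 0 0;-1 0.98 0.32 0 0 0 0;-1 1 0.32 0 0 0 0;-1 0 0 0 0 0 0'
python3 -m inch '-1 0 0 1 0 0 0;-1 0 0 1 0 0 0;-1 0 0 1 0 0 0;-1 0 0 0.8 0 0 0;-1 0 0 0.3 0 0 0;-1 0 0 0 0 0 0'
python3 -m inch '-0.68 0 0 0 0 0 0;-0.68 0 0 0 0 0 0;-0.68 0 0 0 0 0 0;-0.68 0 0 -0.5 0 0 0;-0.68 0 0 -1 0 0 0;-0.68 0 0 -1 0 0 0;-0.68 0 0 -1 0 0 0;-0.68 0 0 -0.7 0 0 0;0 -1 0 0 0 0 0;0 -1 0 0 0 0 0'
python3 -m inch '0 0 -1 0 0 0 0;0 0 -1 0 0 0 0;0 0 -1 0 0 0 0;0 0 -1 0 0 0 0;0 0 -1 0 0 0 0;0 0 -1 0 0 0 0;0 0 0 0 0 0 0'
python3 - <<'E'
from h import *
c=shot('top','t8.png');np.savez('t8.npz',**c);W=cloud(c);Z=W[...,2]
cv2.imwrite('pics/t8b.png',cv2.resize(c['img'][80:280,60:400],(680,400)))
m=np.hypot(W[...,0]-.6353,W[...,1]+.0065)<.09
t=m&(Z>.012)&(Z<.028);print('lid',W[t].mean(0),rect(W,t)); t=m&(Z>.037);print(W[t].mean(0),np.nanmedian(Z[t]))
E
```

```text
time_s: 48.28
ee_pos: [0.5875, 0.2721, 0.1634]
eef_rot: [-3.139, 0.002, 1.309]
force: [-1.4, -0.4, -0.5]
grip_width: 0.0101
grip_force: 30.0
time_s: 49.02
ee_pos: [0.5875, 0.2706, 0.0425]
eef_rot: [-3.141, 0.001, 1.307]
force: [0.0, 0.5, -0.2]
grip_width: 0.0096
grip_force: 30.0
time_s: 50.28
ee_pos: [0.572, 0.2126, 0.1702]
eef_rot: [3.14, -0.001, 1.308]
force: [0.4, -0.4, -0.7]
grip_width: 0.0315
grip_force: 0.0
time_s: 51.15
ee_pos: [0.3975, 0.2605, 0.1702]
eef_rot: [3.14, -0.001, 1.309]
force: [1.0, -1.1, 0.3]
grip_width: 0.0472
grip_force: 0.0
lid [ 0.63529715 -0.00652812  0.02009444] [array([637. ,  -6.6]), array([144.7, 146.7]), np.float64(88.4)]
[ 0.63518299 -0.00601771  0.04562665] 0.04579968746674046
```

View pics/t8b.png

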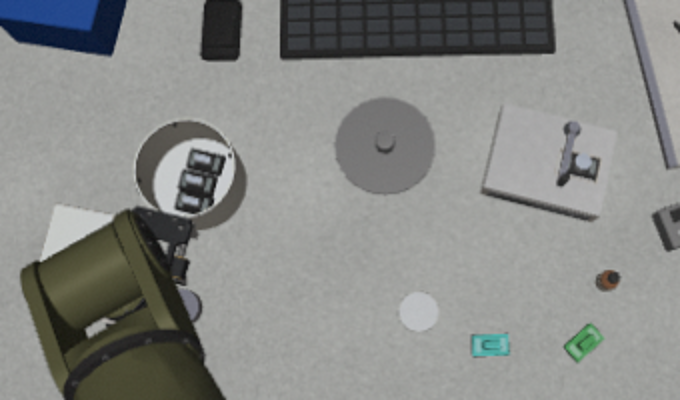

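Run:
```python
from h import *
go(.6352,-.0062,.12,1.309)
```

```text
t51.2 turn [ 0.01 -0.01 -0.  ] shift [-6.54  9.92  1.67] | now [0.3984 0.2603 0.1701] F [0.8 0.5 0.4] w 0.0471 q [ 0.5   0.17  1.77 -0.    1.2   0.76] q6new~0.25
```

```bash
python3 -m inch '0.2 -0.65 0.99 0 0 0 0;0.2 -0.65 0.99 0 0 0 0;0.2 -0.65 0.99 0 0 0 0;0.2 -0.65 0.99 0 0 0 0;0.2 -0.65 0.99 0 0 0 0;0.2 -0.65 0.99 0 0 0 0;0.2 -0.65 0.99 0.4 0 0 0;0.2 -0.65 0.99 0.4 0 0 0;0.2 -0.65 0.99 0.4 0 0 0;0.2 -0.68 1 0.4 0 0 0'
python3 -m inch '0.2 0 0 0 0 0 0;0.2 0 0 0 0 0 0' 45
python3 - <<'E'
from h import *
go(.6352,-.0062,.0225,1.309)
c=shot('side');W=cloud(c);
print(pix(c,(.6352,-.0062,.045)));cv2.imwrite('pics/s9.png',cv2.resize(c['img'][150:240,260:350],(360,360)))
E
```

```text
time_s: 52.45
ee_pos: [0.6358, -0.0084, 0.1207]
eef_rot: [3.141, -0.0, 1.307]
force: [-0.4, 0.5, -0.1]
grip_width: 0.0562
grip_force: 0.0
time_s: 52.7
ee_pos: [0.6345, -0.0067, 0.1211]
eef_rot: [3.142, -0.0, 1.307]
force: [0.7, -0.6, 0.1]
grip_width: 0.0565
grip_force: 0.0
t52.7 turn [ 0.   -0.   -0.01] shift [0.02 0.02 3.29] | now [ 0.6345 -0.0067  0.1211] F [ 0.7 -0.6  0.1] w 0.0565 q [-0.07  0.56  1.35  0.    1.23  0.2 ] q6new~0.25
[294.94691018 199.60688595]
```

View pics/s9.png

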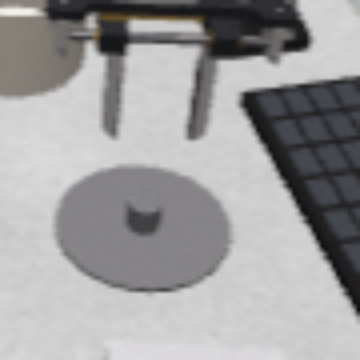

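```bash
python3 -m inch '0.2 0.02 0.02 1 0 0 0;0.2 0 0 1 0 0 0;0.2 0 0 0.9 0 0 0;0.2 0 0 0.39 0 0 0;0.2 0 0 0 0 0 0;-1 0 0 0 0 0 0;-1 0 0 0 0 0 0;-1 0 0 0 0 0 0;-1 0 0 0 0 0 0;-1 0 0 0 0 0 0' 45
python3 -m inch '-1 0 0 -0.4 0 0 0;-1 0 0 -1 0 0 0;-1 0 0 -1 0 0 0;-1 0 0 -1 0 0 0;-1 0 0 -1 0 0 0;-1 0 0 -0.5 0 0 0;-1 0 0 0 0 0 0'
python3 - <<'E'
from h import *
go(.589,.2705,.165,1.309)
E
```

```text
time_s: 54.0
ee_pos: [0.6354, -0.0062, 0.0226]
eef_rot: [3.141, -0.0, 1.308]
force: [-1.5, -0.0, 5.5]
grip_width: 0.0271
grip_force: 45.0
time_s: 54.88
ee_pos: [0.6354, -0.0061, 0.1698]
eef_rot: [3.14, -0.0, 1.308]
force: [0.5, -0.2, -1.6]
grip_width: 0.0274
grip_force: 45.0
t54.9 turn [ 0.01 -0.   -0.01] shift [ 8.51 -3.88  0.16] | now [ 0.6354 -0.0061  0.1698] F [ 0.5 -0.2 -1.6] w 0.0274 q [-0.07  0.52  1.3  -0.    1.32  0.2 ] q6new~0.69
```

```bash
python3 -m inch '-1 0.85 -0.39 0 0 0 0;-1 0.85 -0.39 0 0 0 0;-1 0.85 -0.39 0 0 0 0;-1 0.85 -0.39 0 0 0 0;-1 0.85 -0.39 0 0 0 0;-1 0.85 -0.39 0 0 0 0;-1 0.85 -0.39 0 0 0 0;-1 0.85 -0.39 0 0 0 0;-1 0.85 -0.39 0 0 0 0;-1 0.86 -0.37 0 0 0 0'
python3 -m inch '-1 0 0 0 0 0 0;-1 0 0 0 0 0 0'
python3 - <<'E'
from h import *
go(.589,.2705,.115,1.309)
c=shot('side','s10.png')
cv2.imwrite('pics/s10c.png',cv2.resize(c['img'][70:180,210:320],(440,440)))
W=cloud(c);Z=W[...,2];m=(np.hypot(W[...,0]-.589,W[...,1]-.2705)<.08)&(Z>.155)&(Z<.172)
P=W[m];A=np.c_[P[:,:2],np.ones(len(P))];s=np.linalg.lstsq(A,P[:,2],rcond=None)[0];print('lid plane',s,P.mean(0),len(P),rect(W,m))
E
```

```text
time_s: 56.12
ee_pos: [0.5885, 0.2714, 0.1673]
eef_rot: [-3.14, 0.002, 1.308]
force: [0.1, 0.5, 0.1]
grip_width: 0.0271
grip_force: 45.0
time_s: 56.38
ee_pos: [0.5891, 0.2699, 0.1682]
eef_rot: [-3.14, 0.001, 1.307]
force: [0.1, -0.7, -0.9]
grip_width: 0.0273
grip_force: 45.0
t56.4 turn [-0.01  0.01 -0.01] shift [ 0.02 -0.01  1.77] | now [0.5891 0.2699 0.1682] F [ 0.1 -0.7 -0.9] w 0.0273 q [ 0.37  0.55  1.26 -0.    1.34  0.64] q6new~0.69
lid plane [2.40212375e-05 1.22720005e-03 1.62995076e-01] [0.58624234 0.25661928 0.16332408] 620 [array([589. , 267.2]), array([147.3, 145.7]), np.float64(45.1)]
```

View pics/s10c.png

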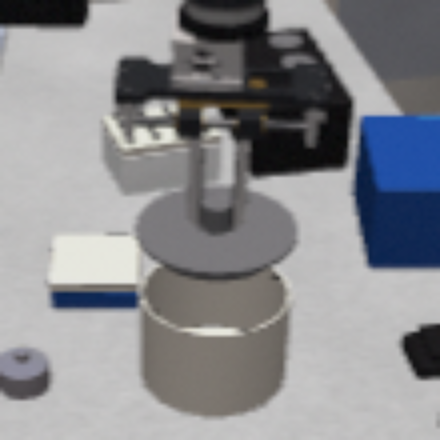

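```bash
python3 -m inch '-1 0 0 0.9 0 0 0;-1 0 0 0.7 0 0 0;-1 0 0 0 0 0 0'; python3 -m inch '-1 0 0 0.15 0 0 0;-1 0 0 0.1 0 0 0;-1 0 0 0 0 0 0';python3 -m inch '-1 0 0 0.06 0 0 0;-1 0 0 0 0 0 0';python3 -m inch '-1 0 0 0.06 0 0 0;-1 0 0 0 0 0 0'
```

```text
time_s: 56.8
ee_pos: [0.5887, 0.2695, 0.1196]
eef_rot: [-3.139, 0.002, 1.307]
force: [-0.8, -1.3, -0.1]
grip_width: 0.0268
grip_force: 45.0
time_s: 57.18
ee_pos: [0.5893, 0.2706, 0.1139]
eef_rot: [3.141, -0.0, 1.308]
force: [-0.7, 0.7, -1.0]
grip_width: 0.0272
grip_force: 45.0
time_s: 57.42
ee_pos: [0.5893, 0.2707, 0.1119]
eef_rot: [3.141, -0.0, 1.308]
force: [0.4, -0.6, -0.0]
grip_width: 0.0268
grip_force: 45.0
time_s: 57.68
ee_pos: [0.5895, 0.2706, 0.1102]
eef_rot: [3.141, -0.0, 1.308]
force: [3.3, -0.8, 0.9]
grip_width: 0.0273
grip_force: 45.0
```

```bash
python3 -m inch '-1 0 0 0.06 0 0 0;-1 0 0 0 0 0 0'; python3 -m inch '-1 0 0 0.06 0 0 0;-1 0 0 0 0 0 0';python3 -m inch '-1 0 0 0.06 0 0 0;-1 0 0 0 0 0 0'
```

```text
time_s: 57.92
ee_pos: [0.5897, 0.2707, 0.1089]
eef_rot: [3.14, -0.001, 1.308]
force: [0.6, -0.1, 4.5]
grip_width: 0.0273
grip_force: 45.0
time_s: 58.18
ee_pos: [0.5897, 0.2708, 0.1071]
eef_rot: [3.14, -0.001, 1.308]
force: [2.5, 0.2, 5.1]
grip_width: 0.0268
grip_force: 45.0
time_s: 58.42
ee_pos: [0.5895, 0.2708, 0.1048]
eef_rot: [3.141, -0.001, 1.308]
force: [2.9, 1.6, 2.4]
grip_width: 0.0272
grip_force: 45.0
```

```bash
python3 -m inch '-1 0 0 0.05 0 0 0;-1 0 0 0 0 0 0';python3 -m inch '-1 0 0 0.03 0 0 0;-1 0 0 0 0 0 0'
```

```text
time_s: 58.68
ee_pos: [0.5895, 0.2707, 0.1036]
eef_rot: [3.141, -0.0, 1.308]
force: [1.2, -1.8, 7.0]
grip_width: 0.0269
grip_force: 45.0
time_s: 58.92
ee_pos: [0.5895, 0.2708, 0.1036]
eef_rot: [3.141, -0.001, 1.308]
force: [-1.8, -2.0, 14.0]
grip_width: 0.0272
grip_force: 45.0
```

```bash
python3 -m inch '0.2 0 0 0 0 0 0;0.2 0 0 0 0 0 0;0.2 0 0 0 0 0 0;0.2 0 0 0 0 0 0;0.2 0 0 -0.7 0 0 0;0.2 0 0 -1 0 0 0;0.2 0 0 -1 0 0 0;0.2 -1 0 0 0 0 0;0.2 -1 0 0 0 0 0;0.2 -1 0 0 0 0 0'; python3 -m inch '0.2 -1 -1 0 0 0 0;0.2 -1 -1 0 0 0 0;0.2 -1 -1 0 0 0 0;0.2 -1 -1 0 0 0 0;0.2 -1 -1 0 0 0 0;0.2 -1 -1 0 0 0 0;0 0 0 0 0 0 0'
python3 - <<'E'
from h import *
c=shot('top','t11.png');c2=shot('side','s11.png')
for n,q in(('top',c),('side',c2)):
    W=cloud(q);Z=W[...,2];m=(np.hypot(W[...,0]-.589,W[...,1]-.2705)<.07)&(Z>.09)&(Z<.112)
    P=W[m];s=np.linalg.lstsq(np.c_[P[:,:2]-[.589,.27],np.ones(len(P))],P[:,2],rcond=None)[0];print(n,'lid plane',s.round(4),rect(W,m))
W=cloud(c);Z=W[...,2]
m=(np.hypot(W[...,0]-.565,W[...,1]+.255)<.03)&(Z>.08);print('post',W[m].mean(0))
m=(np.hypot(W[...,0]-.592,W[...,1]+.284)<.011)&(Z>.058);print('knob',W[m].mean(0))
print(ctrl.get_obs()['force'])
cv2.imwrite('pics/e.png',np.hstack([cv2.resize(c['img'][70:270,60:400],(476,280)),cv2.resize(c2['img'][80:310,190:360],(207,280))]))
E
```

```text
time_s: 60.18
ee_pos: [0.5654, 0.1829, 0.1832]
eef_rot: [-3.141, 0.0, 1.308]
force: [0.5, 0.3, -0.3]
grip_width: 0.0562
grip_force: 0.0
time_s: 61.05
ee_pos: [0.344, 0.0561, 0.1836]
eef_rot: [3.14, -0.0, 1.306]
force: [0.6, -0.7, 0.7]
grip_width: 0.0498
grip_force: 0.0
top lid plane [-0.0038 -0.0008  0.101 ] [array([589. , 270.9]), array([138.9, 137.6]), np.float64(2.3)]
side lid plane [-0.0008  0.0032  0.099 ] [array([588.9, 270. ]), array([137.2, 136.7]), np.float64(52.1)]
post [ 0.56383286 -0.25173831  0.0892386 ]
knob [ 0.59205009 -0.28346938  0.06571385]
[-0.44718823  0.3713639  -0.5592184 ]
```

View pics/e.png

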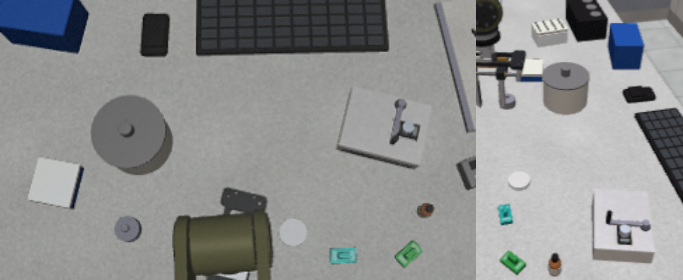

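The lid is level with its disc top at 0.100 m, the lever is shut over the knobbed cell, and the bench has no loose fin cells left.

```bash
python3 -c "
from station import ticket
print(ticket.hand_in())"
```

```text
the job is handed in; nothing more can be done
None
```

I handed the job in at about 61 s, but no verdict came back: by my last camera check the used cell and both spares found are in the tub, the lid is seated level, and the knobbed cell is home with the lever shut over it.

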